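# Load a watch into the leak tester and close the dome

### The job

Load the leak tester: slide the holder that carries the watch down over the tester's upright column until it stands fully home on the chamber floor with the watch's dial facing the screen side, lowering it gently all the way and not letting it drop. Then lower the clear dome over it just as gently, without touching the watch or its holder, until its rim lies flat on the chamber floor inside the raised collar. Leave the empty holder, the jar and the tweezers where they are.

Things in the scene. Friction and masses are not known exactly. Their poses are not given: they have to be found in the camera images.
- tester: Watch leak tester, fixed: grey and aluminium console with a round chamber on its flat rear part and a sloping touch screen in front. Origin at bench height under the column's axis; -x points to the screen side (front), z up. It reaches 150 mm in front of the column, 76 mm behind it, 85 mm to either side; only the column and a low collar rise above the chamber floor.
- chamber_floor (a point): Centre of the flat round chamber floor, 70 mm above the bench, on the column's axis; axes as the tester's. Around it stands a raised steel collar of 120 mm inner diameter, 132 mm outer diameter and 5 mm height; the dome's rim rests on the flat floor inside this collar.
- column_top (a point): Tip of the tester's plain upright steel column: 12 mm diameter, 92 mm tall above the chamber floor, its last 6 mm tapered to 6 mm diameter.
- watch_holder: Loose sleeve-shaped holder with a steel watch strapped round it, on the bench, about 0.2 kg. Through bore 15 mm (1.5 mm play all round the column). Blue cushion 47 mm in diameter (55 over the bracelet), 40 mm tall; above it a black eight-sided neck, to grip (see point neck). Origin: centre of the underside, on the bore axis; z up, +x the way the dial looks. Weight off axis, to the watch.
- neck (a point): On the watch holder's bore axis, 70 mm above its underside: a good TCP height for gripping the neck from above. The neck is 25 mm across flats, from 40 to 84 mm height; its flats face x, y and the diagonals of the watch holder.
- dial (a point): Centre of the white dial of the watch, 37.5 mm from the bore axis along the watch holder's +x, 22 mm above its underside. The watch is 38 mm in diameter, stands upright on the +x side, reaches 38 mm from the axis; its crown reaches 44 mm high, the clasp 30 mm from the axis on the -x side.
- dome: Loose clear plastic dome, open below, standing on its rim on the bench, about 0.3 kg. Outer diameter 108 mm, at the aluminium rim 114 mm (9 mm tall); inner diameter 100 mm up to 64 mm height, 98 mm clear height at the middle; black knob on top. Origin: centre of the underside of the rim; z up.
- dome_knob (a point): On the dome's axis, 125.5 mm above its underside: a good TCP height for gripping the knob from above. The knob is round, 30 mm in diameter from 111 to 137 mm height, on a thinner neck; the dome's crown is at 102 mm.
- empty_holder: Loose spare holder, the same as the watch holder but with no watch or bracelet; leave it. Origin: centre of the underside, z up.
- jar: Loose clear jar with blue lid, 64 mm diameter, 75 mm tall; leave it. Origin: centre of the underside.
- tweezers: Loose steel tweezers, 135 mm long and 9 mm high, lying behind the tester; leave them. Origin: middle of the underside, x along their length.
There are look-alikes about, which are no part of the job. Leave any green look-alike of the watch_holder alone.

How it is judged:
On the way, in this order (a step that is already met when the one before it is completed fails the run):
1. the watch holder stands on the chamber floor, over the column, dial to the screen side, let go (horizontal distance between watch_holder and chamber_floor below 0.004 m and z of watch_holder in the frame of chamber_floor between -0.003 and 0.003 m and angle between watch_holder's own z axis and vertical below 0.06 rad and x of dial in the frame of chamber_floor below -0.02 m and y of dial in the frame of chamber_floor between -0.016 and 0.016 m and contact force between the fingers and watch_holder below 0.2 N), for 0.2 s.
2. the dome sits on the chamber floor over the watch (horizontal distance between watch_holder and chamber_floor below 0.004 m and z of watch_holder in the frame of chamber_floor between -0.003 and 0.003 m and angle between watch_holder's own z axis and vertical below 0.06 rad and x of dial in the frame of chamber_floor below -0.02 m and y of dial in the frame of chamber_floor between -0.016 and 0.016 m and horizontal distance between dome and chamber_floor below 0.0055 m and z of dome in the frame of chamber_floor between -0.003 and 0.003 m and angle between dome's own z axis and vertical below 0.03 rad), for 0.2 s.
At the end, for the whole second after the job is handed in: Watch holder over the column, within 3 mm of floor height, 4 mm of centre, 0.06 rad of upright, dial centre at most 16 mm (25 degrees) to either side of the screen direction; dome over it, within 3 mm of floor height, 5.5 mm of centre, 0.03 rad of level; both below 0.02 m/s (all of step 2 and linear speed of each of watch_holder, dome below 0.02 m/s); the robot touches nothing.
It fails at once if the watch holder is dropped down the column (faster than 0.4 m/s while on the column) (horizontal distance between watch_holder and chamber_floor below 0.012 m and z of watch_holder in the frame of chamber_floor below 0.07 m and linear speed of watch_holder above 0.4 m/s).
It fails at once if the dome is dropped over the chamber (faster than 0.4 m/s within 70 mm of the floor) (horizontal distance between dome and chamber_floor below 0.03 m and z of dome in the frame of chamber_floor below 0.07 m and linear speed of dome above 0.4 m/s).
It fails at once if the dome touches the watch or its holder (over 1 N) (contact force between dome and watch_holder above 1 N).
It fails at once if the empty holder, the jar or the tweezers are moved by more than 30 mm (distance of any of empty_holder, jar, tweezers from where it was at the start of the episode above 0.03 m).
It also fails if it takes over 69 s, if anything falls off the work surface, if the arm or the gripper's body presses on something with over 40 N, if the wrist force passes 120 N, or if a joint passes its speed limit or range.

### The arm

A 7-joint arm with a two-finger parallel gripper is mounted at the origin on the work surface. World frame = base frame: x ahead of the robot, y to its left, z up, the work surface at z = 0. Lengths are in m, angles in rad, forces in N, time in s.
With the tool pointing down it reaches from about 0.375 to 0.925 m from the base axis. Payload 3.1 kg.
Tool frame: the origin (TCP) lies between the finger pads, 19 mm behind the fingertips; this is the grasp point; z points along the fingers, y is the line along which they close (so a half turn about z gives the same grasp; the last joint's range is limited). The gripper opens to 85 mm and grips with 20 to 120 N. Pads are 22 mm wide; open, the fingers measure 114 mm over their backs; the gripper's body (76 mm by 85 mm) begins 54 mm behind the grasp point. The pads swing forward as they close: fully open they stand 13 mm farther back than shut.
Start: joints at [-1.345, 0.383, 0.044, 1.598, -0.018, 1.161, -0.05], TCP at [0.207, 0.616, 0.25] pointing down, gripper open.
Joint ranges: [-2.61, 2.61], [-0.41, 2.15], [-1.48, 1.57], [0, 2.5], [-1.57, 4.71], [0.05, 1.97], [-2.85, 2.85]. Speed limits (rad/s): [2.79, 2.79, 3.14, 3.14, 3.14, 3.14, 3.14].

### API

Orientations are given as a unit quaternion [x, y, z, w].
In Python, from rig import arm, read_camera, workorder, boxes_of, silhouettes, spot_point gives the robot as it stands.
- The arm moves only by the shell command python3 -m jog 'ROWS' [OPENING] [FORCE]. ROWS is text: rows parted by semicolons, each of 6 numbers parted by spaces: the shift along the tool's x, y, z in units of 25 mm (1.0 is 25 mm), then the turn, a rotation vector about the tool's x, y, z in units of 6 degrees (1.0 is 6 degrees). A call has 1 to 8 rows; each row shifts and turns the commanded pose from where the row before left it, along the tool's axes as they then stand; what a row does not reach is not made up. A row lasts 1/12 s, in which the tool goes at most 41.7 mm and 7.16 degrees, less where a joint would pass 70% of its speed; a pose out of reach is approached as far as the arm can. A call is refused whole if a number of a shift passes 1 or a number of a turn 1, either way. A call with a gripper value outside its range is refused whole. OPENING is the opening, from 0 (shut) to 1 (fully open), set as the call begins (- or left out, the last holds). The fingers move at their own pace and stop on an object; FORCE is the grip in N (left out, the last holds). Time passes only in rows, so rows that do not move let the fingers close. It gives the time, the measured TCP pose, the force, the opening and the grip force at its end, in the units of the state.
- arm.state(): the state, without advancing time (a new reading comes with each control period).
- read_camera(name): name is "side" or "top" or "wrist"; returns a dict with "frame" (384x512x3 uint8, blue, green, red), "z_map" (384x512 float32, m along the optical axis (not along the pixel's ray), 0 where there is no reading), "mtx" (3x3 intrinsics, pixels), "rvec" (rotation vector, rad) and "tvec" (3), from world to camera coordinates, as OpenCV has them. Camera axes: x right, y down, z forward; pixel columns grow to the right and rows downward; lengths in m; the calibration is good to about 2 mm. A picture is of the moment at which its call begins.
- workorder.close_job(): hands the job in; it is judged then, once.
Trained networks look in a picture, given as the dict that the camera call returned (one of the last four; its "shot" number tells which), for a name from the list of things; names that differ only in an ending like _2 or _b are one class to them, and where a whole thing is asked for, a point or a joint stands for the part that bears it (a point fixed in the world has none). Each returns a list of dicts, best first, with "conf" (0 to 1); they miss things now and then, are a little off and sometimes report something else, mostly with a low value. They report only what shows in the picture. A call takes as long as a camera call. They do not tell look-alikes from the thing itself.
- boxes_of(picture, label): "rect" ([centre column, centre row, width, height] in pixels, round what is visible of it).
- silhouettes(picture, label): "mask" (384x512 bool, what is visible of it) and "rect" ([centre column, centre row, width, height] in pixels, round what is visible of it).
- spot_point(picture, label): "location" ([column, row] in pixels: a listed point, or the origin of a listed thing).
The state is a dict: "time": time; "qpos": joint angles; "dq": joint speeds; "tau": joint torques, N m; "ee_pos": TCP position; "tool_rot": TCP orientation; "contact_force": force on the tool from outside, world axes, zero at the start; "wrist_torque": the same for the moment, N m; "width": opening from 0.0 (shut) to 1.0 (fully open); "finger_force": force on a finger pad.
Only numpy, scipy, OpenCV 4.12 (cv2) and the standard library are available. Lean on these libraries where they do the work, as an engineer would, in place of code of your own. Each camera call takes 0.05 s, during which the arm holds its last target. There are 200 camera calls.

## Working session

There is one attempt and no reset: what is moved stays moved. The work goes in short steps, Python scripts to look and compute and a shell command to move; the robot and the scene stay as the last step left them, time stands still between calls to the robot, and variables do not carry over. Pictures are saved under pics/ and viewed, at most 10 in all, crops included, and the job is handed in when it is done.

```bash
mkdir -p pics; ls; cat > h.py <<'E'
import numpy as np, cv2
from rig import arm, read_camera, workorder, boxes_of, silhouettes, spot_point
def cloud(p):
    z=p["z_map"]; K=p["mtx"]; v,u=np.indices(z.shape)
    c=np.stack([(u-K[0,2])/K[0,0]*z,(v-K[1,2])/K[1,1]*z,z],-1)
    R=cv2.Rodrigues(np.array(p["rvec"],float))[0]
    w=(c-np.array(p["tvec"]).ravel())@R
    w[z<=0]=np.nan
    return w
def ray(p,uv,h):
    R=cv2.Rodrigues(np.array(p["rvec"],float))[0];K=p["mtx"]
    o=-R.T@np.array(p["tvec"]).ravel(); d=R.T@np.linalg.inv(K)@np.array([uv[0],uv[1],1])
    return o+d*(h-o[2])/d[2]
E
python3 - <<'E'
from h import *
ims=[]
for n in ["top","side"]:
    p=read_camera(n); ims.append(p["frame"])
    for l in ["tester","watch_holder","dome","empty_holder","jar","tweezers"]:
        for d in silhouettes(p,l)[:3]:
            w=cloud(p)[d["mask"]]; print(n,l,round(d["conf"],2),np.round(d["rect"]),np.round(np.nanmedian(w,0),3),np.round(np.nanpercentile(w[:,2],98),3))
    for l,h in [("watch_holder",0),("neck",.07),("dial",.022),("dome",0),("dome_knob",.1255),("chamber_floor",.07),("column_top",.162),("tester",0)]:
        for d in spot_point(p,l)[:3]: print(n,l,round(d["conf"],2),np.round(d["location"],1),np.round(ray(p,d["location"],h),4))
    cv2.imwrite(f"pics/{n}0.png",p["frame"])
print(arm.state())
E
```

```text
pics
top tester 0.65 [263. 214.  82. 101.] [ 0.564 -0.023  0.065] 0.076
top tester 0.4 [258. 142.  34.   8.] [ 0.768 -0.047  0.007] 0.012
top watch_holder 0.92 [ 97. 254.  27.  27.] [0.468 0.408 0.039] 0.085
top watch_holder 0.89 [134. 256.  26.  22.] [0.465 0.309 0.039] 0.085
top watch_holder 0.78 [174. 253.  26.  25.] [0.468 0.207 0.038] 0.085
top dome 0.95 [370. 236.  52.  43.] [ 0.499 -0.287  0.094] 0.137
top dome 0.69 [134. 256.  24.  26.] [0.467 0.31  0.039] 0.085
top empty_holder 0.6 [170. 163.  22.  25.] [0.712 0.22  0.041] 0.086
top empty_holder 0.17 [369. 237.  54.  41.] [ 0.499 -0.287  0.093] 0.137
top jar 0.89 [325. 151.  28.  25.] [ 0.73  -0.192  0.073] 0.078
top watch_holder 0.92 [175.  252.1] [0.4686 0.2151 0.    ]
top watch_holder 0.68 [142.2 213.6] [0.5755 0.3037 0.    ]
top watch_holder 0.6 [138.  250.5] [0.4754 0.3154 0.    ]
top neck 0.91 [169.  255.4] [0.4637 0.2197 0.07  ]
top neck 0.67 [136.2 208.4] [0.5859 0.303  0.07  ]
top neck 0.65 [129.3 251.7] [0.4757 0.3208 0.07  ]
top dial 0.78 [185.9 250.1] [0.4741 0.1826 0.022 ]
top dial 0.77 [127.2 221.5] [0.5542 0.3
[... 1753 characters left out ...]
': 1.5, 'qpos': array([-1.34477232,  0.38291469,  0.04387149,  1.59790455, -0.01792861,
        1.16123443, -0.04985672]), 'dq': array([ 0.00056652, -0.0020527 , -0.00134859, -0.00087373,  0.00030715,
        0.00127115, -0.00078895]), 'tau': array([ 3.10207906e-05, -4.33428705e+01,  1.02285918e+00, -2.49907047e+01,
        1.04357532e-02,  1.84403551e-03, -1.34649719e-05]), 'ee_pos': array([0.20677818, 0.61622013, 0.24995711]), 'tool_rot': array([ 1.61154045e-01,  9.86929264e-01, -3.11295059e-05, -3.27877457e-05]), 'contact_force': array([ 0.62783791, -0.46330364, -0.35433614]), 'wrist_torque': array([-0.01500802, -0.0484121 ,  0.0140888 ]), 'finger_force': 0.0, 'width': 1.0060366050997926}
```

```bash
python3 - <<'E'
import cv2,numpy as np
t=cv2.imread("pics/top0.png")[185:285,70:200];s=cv2.imread("pics/side0.png")[225:384,150:310]
cv2.imwrite("pics/top0c.png",cv2.resize(t,None,fx=6,fy=6,interpolation=cv2.INTER_CUBIC)[:600,:800])
cv2.imwrite("pics/side0c.png",cv2.resize(s,None,fx=3.7,fy=3.7,interpolation=cv2.INTER_CUBIC))
E
```

```text
(no output)
```

View pics/top0.png

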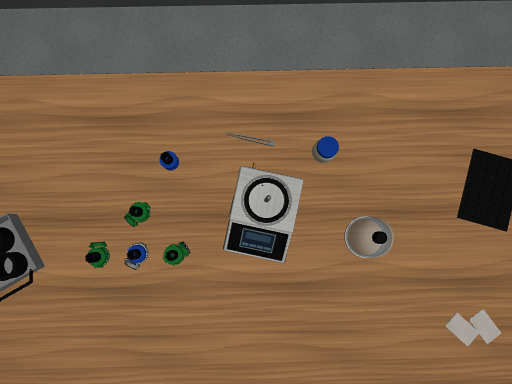

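View pics/top0c.png

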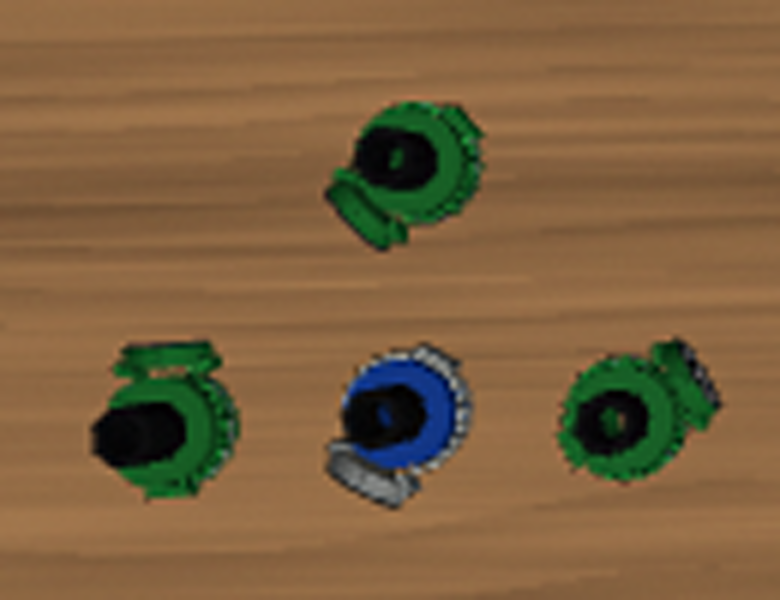

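View pics/side0c.png

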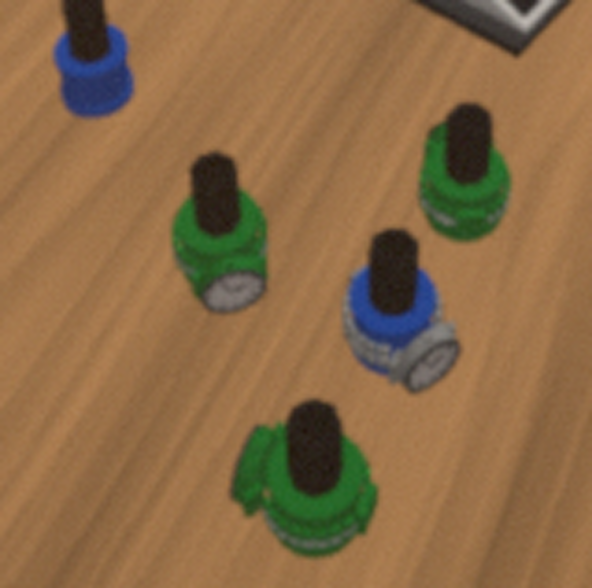

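Candidates in the top view: green holders with a watch at (97,254), (138,212) and (176,253), a bare blue holder at (170,160), which is the empty holder, and a blue holder with a steel watch at (136,255). The last is the target, and its dial faces the lower left in the top view. The tester is at (263,214), the dome at (369,237) and the jar at (326,150). Next I'll measure these accurately.

```bash
cat >> h.py <<'E'
from scipy.optimize import least_squares
def circ(P,r=None,robust=.002):
    c0=np.r_[P.mean(0),[] if r else [P.std()*1.4]]
    f=lambda c:np.hypot(P[:,0]-c[0],P[:,1]-c[1])-(r or c[2])
    s=least_squares(f,c0,loss="soft_l1",f_scale=robust); return np.round(s.x,4),len(P),round(float(np.std(s.fun)),4)
def near(w,c,rad,z0,z1):
    m=(np.hypot(w[...,0]-c[0],w[...,1]-c[1])<rad)&(w[...,2]>z0)&(w[...,2]<z1); return m
E
python3 - <<'E'
from h import *
for n in ["top","side"]:
    p=read_camera(n); w=cloud(p); f=p["frame"].astype(int)
    def c(name,c0,rad,z0,z1,r=None):
        P=w[near(w,c0,rad,z0,z1)]
        if len(P)>5: print(n,name,circ(P[:,:2],r),P.mean(0).round(4), (P[:,:2].min(0)+P[:,:2].max(0)).round(4)/2)
    c("neckside",(.472,.312),.03,.048,.08,.0125)
    c("necktop",(.472,.312),.03,.081,.09)
    c("cush side",(.472,.312),.04,.005,.036,.0255)
    c("cush top",(.472,.312),.03,.037,.043)
    c("col side",(.597,-.03),.03,.085,.154,.006)
    c("col top",(.597,-.03),.03,.155,.17)
    c("collar",(.597,-.03),.075,.0735,.078)
    c("floor",(.597,-.03),.057,.068,.072)
    c("knob",(.5,-.29),.06,.131,.145)
    c("knobside",(.5,-.29),.06,.112,.130,.015)
    c("dome rim",(.5,-.29),.075,.003,.012)
    c("dome wall",(.5,-.29),.075,.012,.06,.054)
    # watch: bright greyish low pixels
    grey=(np.ptp(f,axis=2)<30)&near(w,(.472,.312),.05,.004,.05)&(np.hypot(w[...,0]-.472,w[...,1]-.312)>.029)
    P=w[grey]; print(n,"watch",len(P),P.mean(0),np.degrees(np.arctan2(P[:,1].mean()-.312,P[:,0].mean()-.472)))
    m=(w[...,2]>.035)&(w[...,2]<.08)&(abs(w[...,0]-.55)<.14)&(abs(w[...,1]+.03)<.12)
    rect=cv2.minAreaRect(w[m][:,:2].astype(np.float32)*1000); print(n,"tester rect",rect)
E
```

```text
top neckside (array([0.4692, 0.3102]), 53, 0.0014) [0.4701 0.309  0.065 ] [0.46985 0.31155]
top necktop (array([0.4692, 0.3116, 0.0103]), 43, 0.0014) [0.469  0.312  0.0841] [0.4691 0.3117]
top cush side (array([0.4679, 0.313 ]), 154, 0.0047) [0.4667 0.307  0.0264] [0.4711 0.3136]
top cush top (array([ 153.7847, -454.7227,  480.1628]), 118, 0.0111) [0.4704 0.3071 0.0398] [0.4693 0.3119]
top col side (array([ 0.6001, -0.032 ]), 11, 0.0002) [ 0.5961 -0.0286  0.121 ] [ 0.5969 -0.0291]
top col top (array([ 0.6002, -0.0321,  0.0041]), 20, 0.0014) [ 0.6    -0.0317  0.1591] [ 0.6003  -0.03175]
top collar (array([ 0.6001, -0.032 ,  0.0616]), 318, 0.0119) [ 0.5986 -0.0326  0.0752] [ 0.59945 -0.0321 ]
top floor (array([ 0.5978, -0.0311,  0.0405]), 959, 0.0127) [ 0.5971 -0.031   0.07  ] [ 0.5961  -0.03085]
top knob (array([ 0.4975, -0.3024,  0.0105]), 123, 0.0036) [ 0.4975 -0.3024  0.1361] [ 0.49715 -0.3024 ]
top knobside (array([ 0.4978, -0.3037]), 26, 0.0005) [ 0.4978 -0.2913  0.1205] [ 0.49705 -0.2938 ]
top dome rim (array([ 0.4976, -0.3065,  0.0587]), 127, 0.0075) [ 0.4991 -0.2671  0.007 ] [
[... 1017 characters left out ...]
rray([ 0.6003, -0.0343,  0.0398]), 668, 0.0126) [ 0.5983 -0.0298  0.0701] [ 0.59795 -0.03215]
side knob (array([63.4301, 71.7459, 95.66  ]), 50, 0.0072) [ 0.498  -0.2989  0.1359] [ 0.4984 -0.301 ]
side knobside (array([ 0.499 , -0.3048]), 52, 0.0017) [ 0.4969 -0.2933  0.121 ] [ 0.49865 -0.29475]
side dome rim (array([-245.2221, 1299.6504, 1322.9285]), 108, 0.0168) [ 0.4907 -0.2646  0.0076] [ 0.49935 -0.28065]
side dome wall (array([ 0.4992, -0.3044]), 439, 0.0016) [ 0.4905 -0.2619  0.0363] [ 0.4979  -0.27705]
side watch 223 [0.44086065 0.33023957 0.02932938] 149.6407820820982
side tester rect ((568.2021484375, -22.559188842773438), (172.60946655273438, 219.84500122070312), 76.79800415039062)
```

```bash
cat >> h.py <<'E'
from scipy.spatial.transform import Rotation as Ro
def go(pos,yaw=None):
    s=arm.state(); R=Ro.from_quat(s["tool_rot"]); M=R.as_matrix()
    y=np.degrees(np.arctan2(M[1,0],M[0,0]))
    d=M.T@(np.array(pos)-s["ee_pos"])/.025
    print("t",round(s["time"],2),"pos",s["ee_pos"].round(4),"yaw",round(y,2),"width",round(s["width"],3),"ff",round(s["finger_force"],1),"F",s["contact_force"].round(1))
    print("shift units",d.round(2))
    want=yaw if yaw is not None else y
    T=Ro.from_euler("z",want,degrees=True)*Ro.from_quat([1,0,0,0])
    print("turn units after",np.degrees((R.inv()*T).as_rotvec()/6).round(2))
E
python3 -m jog '-.69 -.41 .1 0 0 0;-.69 -.41 .1 0 0 0;-.69 -.41 .1 0 0 0;-.69 -.41 .1 0 0 0;-.69 -.41 .1 0 0 0;-.69 -.41 .1 0 0 0;-.69 -.41 .1 0 0 0;-.69 -.41 .1 0 0 0' .65
python3 -m jog '-.69 -.41 .1 0 0 0;-.69 -.41 .1 0 0 0;-.69 -.41 .1 0 0 0;-.69 -.41 .1 0 0 0;-.69 -.41 .1 0 0 0;-.69 -.41 .1 0 0 0;-.69 -.41 .1 0 0 0;-.69 -.41 .1 0 0 0'
python3 -m jog '-.69 -.41 .1 0 0 0;-.69 -.41 .1 0 0 0;-.69 -.41 .1 0 0 0;-.69 -.41 .1 0 0 0;0 0 0 0 0 1;0 0 0 0 0 1;0 0 0 0 0 0'
python3 - <<'E'
from h import *
go((.469,.312,.2),149)
p=read_camera("wrist"); cv2.imwrite("pics/w1.png",p["frame"]); w=cloud(p); f=p["frame"].astype(int)
c0=(.469,.312)
P=w[near(w,c0,.03,.081,.09)]; print("necktop",len(P),len(P) and circ(P[:,:2]))
m=near(w,c0,.05,.004,.05)&(np.ptp(f,axis=2)<30)&(np.hypot(w[...,0]-c0[0],w[...,1]-c0[1])>.029)
P=w[m]; print(len(P),P.mean(0) if len(P) else 0)
for l,h in [("neck",.07),("dial",.022),("watch_holder",0)]:
    for d in spot_point(p,l)[:3]: print(l,round(d["conf"],2),np.round(d["location"]),ray(p,d["location"],h).round(4))
E
```

```text
time: 2.27
ee_pos: [0.3121, 0.4939, 0.23]
tool_rot: [0.161, 0.987, 0.0, 0.0]
contact_force: [-0.0, 0.2, -0.3]
width: 0.649
finger_force: 0.0
time: 2.93
ee_pos: [0.4169, 0.3722, 0.2101]
tool_rot: [0.161, 0.987, 0.0, 0.0]
contact_force: [0.6, 0.4, 0.7]
width: 0.649
finger_force: 0.0
time: 3.52
ee_pos: [0.4691, 0.3116, 0.2]
tool_rot: [0.265, 0.964, -0.0, 0.0]
contact_force: [0.2, -0.5, 0.4]
width: 0.649
finger_force: 0.0
t 3.52 pos [0.4691 0.3116 0.2   ] yaw 149.27 width 0.649 ff 0.0 F [ 0.2 -0.5  0.4]
shift units [0.01 0.01 0.  ]
turn units after [0.   0.   0.05]
necktop 399 (array([0.4685, 0.3091, 0.0105]), 399, 0.0016)
483 [0.44001001 0.32530612 0.0313801 ]
neck 0.91 [169. 236.] [0.4666 0.2129 0.07  ]
neck 0.75 [301. 279.] [0.5796 0.3042 0.07  ]
neck 0.7 [249. 190.] [0.4664 0.3074 0.07  ]
dial 0.93 [351. 158.] [0.5049 0.4136 0.022 ]
dial 0.8 [250. 146.] [0.4373 0.3254 0.022 ]
dial 0.74 [304. 232.] [0.5571 0.3281 0.022 ]
watch_holder 0.94 [183. 209.] [ 0.4641  0.2114 -0.    ]
watch_holder 0.89 [292. 245.] [0.5779 0.3048 0.    ]
watch_holder 0.72 [329. 129.] [0.4684 0.4103 0.    ]
```

View pics/w1.png

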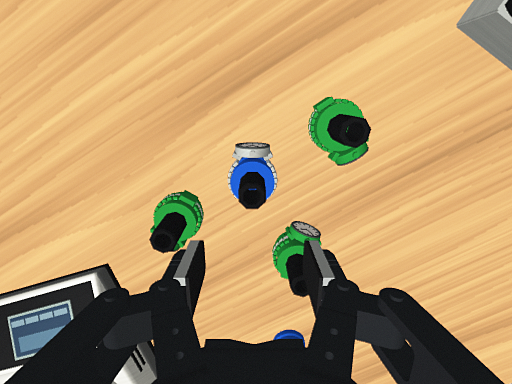

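The blue holder with the steel watch is at (252,180) in the wrist view and its dial is at the top, along tool x, so the fingers line up with the neck flats. Descending and gripping now.

```bash

python3 -m jog '0 0 .7 0 0 0;0 0 .8 0 0 0;0 0 .8 0 0 0;0 0 .8 0 0 0;0 0 .8 0 0 0;0 0 .7 0 0 0;0 0 .6 0 0 0;0 0 0 0 0 0' .65
python3 -m jog '0 0 0 0 0 0;0 0 0 0 0 0;0 0 0 0 0 0;0 0 0 0 0 0;0 0 0 0 0 0;0 0 0 0 0 0;0 0 0 0 0 0;0 0 0 0 0 0' 0 50
python3 -m jog '0 0 -.2 0 0 0;0 0 -.5 0 0 0;0 0 -1 0 0 0;0 0 -1 0 0 0;0 0 -1 0 0 0;0 0 -1 0 0 0;0 0 -.3 0 0 0;0 0 0 0 0 0'
python3 - <<'E'
from h import *
go((.6003,-.0318,.26),166)
E
```

```text
time: 4.38
ee_pos: [0.466, 0.311, 0.0667]
tool_rot: [0.262, 0.965, -0.003, -0.002]
contact_force: [-0.6, 0.1, 0.2]
width: 0.65
finger_force: 0.0
time: 5.05
ee_pos: [0.4696, 0.3126, 0.0711]
tool_rot: [0.264, 0.965, 0.001, 0.001]
contact_force: [-0.2, 0.3, 4.7]
width: 0.286
finger_force: 51.8
time: 5.72
ee_pos: [0.4701, 0.3132, 0.1979]
tool_rot: [0.263, 0.965, 0.002, 0.002]
contact_force: [0.5, 0.1, -1.8]
width: 0.28
finger_force: 51.1
t 5.72 pos [0.4701 0.3132 0.1979] yaw 149.45 width 0.28 ff 51.1 F [ 0.5  0.1 -1.8]
shift units [-11.5   -9.22  -2.52]
turn units after [ 0.05  0.02 -2.76]
```

```bash

python3 -m jog '0 0 -.5 0 0 0;0 0 -1 0 0 0;-.2 -.16 -.9 0 0 0;-.5 -.4 -.5 0 0 0;-.6 -.48 0 0 0 0;-.7 -.56 0 0 0 0;-.7 -.56 0 0 0 0;-.7 -.56 0 0 0 0'
python3 -m jog '-.7 -.56 0 0 0 0;-.7 -.56 0 0 0 0;-.7 -.56 0 0 0 0;-.7 -.56 0 0 0 0;-.7 -.56 0 0 0 0;-.7 -.56 0 0 0 0;-.7 -.56 0 0 0 0;-.7 -.56 0 0 0 0'
python3 -m jog '-.7 -.56 0 0 0 0;-.7 -.56 0 0 0 0;-.6 -.5 0 0 0 0;-.4 -.3 0 0 0 0;0 0 0 0 0 -.9;0 0 0 0 0 -.95;0 0 0 0 0 -.9;0 0 0 0 0 0'
python3 - <<'E'
from h import *
go((.6003,-.0318,.265),166)
for n in ["top","side"]:
    p=read_camera(n); w=cloud(p); f=p["frame"]; cv2.imwrite(f"pics/{n}2.png",f)
    for d in silhouettes(p,"watch_holder")[:4]:
        P=w[d["mask"]]; print(n,round(d["conf"],2),np.round(d["rect"]),np.nanmedian(P,0).round(3))
    for l in ["dial","watch_holder"]:
      for d in spot_point(p,l)[:4]: print(n,l,round(d["conf"],2),np.round(d["location"]),ray(p,d["location"],.217 if l=="dial" else .195).round(3))
E
python3 - <<'E'
import cv2
s=cv2.imread("pics/side2.png")[50:230,170:370]
cv2.imwrite("pics/side2c.png",cv2.resize(s,None,fx=3.3,fy=3.3,interpolation=cv2.INTER_CUBIC))
E
```

```text
time: 6.38
ee_pos: [0.5069, 0.2075, 0.2661]
tool_rot: [0.264, 0.965, -0.001, -0.001]
contact_force: [0.8, 0.7, -1.6]
width: 0.282
finger_force: 51.1
time: 7.05
ee_pos: [0.5699, 0.0399, 0.2659]
tool_rot: [0.264, 0.964, -0.001, -0.002]
contact_force: [0.3, -0.2, -1.7]
width: 0.285
finger_force: 51.1
time: 7.72
ee_pos: [0.5973, -0.0296, 0.2663]
tool_rot: [0.122, 0.993, -0.0, -0.001]
contact_force: [0.2, -0.7, -1.6]
width: 0.285
finger_force: 51.0
t 7.72 pos [ 0.5973 -0.0296  0.2663] yaw 166.01 width 0.285 ff 51.0 F [ 0.2 -0.7 -1.6]
shift units [-0.14 -0.05  0.05]
turn units after [-0.01 -0.03  0.  ]
top 0.82 [ 97. 253.  23.  22.] [0.468 0.409 0.039]
top 0.7 [175. 253.  24.  28.] [0.469 0.206 0.038]
top 0.61 [139. 216.  27.  25.] [0.573 0.306 0.038]
top dial 0.94 [128. 219.] [0.554 0.285 0.217]
top dial 0.71 [ 96. 238.] [0.514 0.355 0.217]
top dial 0.58 [185. 250.] [0.481 0.159 0.217]
top dial 0.31 [380. 237.] [ 0.5   -0.276  0.217]
top watch_holder 0.89 [175. 253.] [0.476 0.185 0.195]
top watch_holder 0.68 [102. 255.] [0.475 0.351 0.195]
top watch_holder 0.56 [142. 213.] [0.567 0.259 0.195]
side 0.89 [212. 289.  32.  41.] [0.569 0.318 0.039]
side 0.88 [265. 129.  26.  36.] [ 0.588 -0.013  0.227]
side 0.79 [278. 272.  28.  37.] [0.462 0.224 0.039]
side 0.55 [231. 353.  42.  40.] [0.462 0.425 0.039]
side dial 0.95 [275. 260.] [0.429 0.329 0.217]
side dial 0.95 [213. 304.] [0.481 0.445 0.217]
side dial 0.75 [215. 347.] [0.447 0.501 0.217]
side dial 0.65 [275. 143.] [ 0.559 -0.002  0.217]
side watch_holder 0.98 [274. 280.] [0.42  0.353 0.195]
side watch_holder 0.77 [212. 295.] [0.499 0.419 0.195]
side watch_holder 0.58 [264. 142.] [ 0.598 -0.029  0.195]
side watch_holder 0.58 [234. 363.] [0.42  0.5   0.195]
```

View pics/side2c.png

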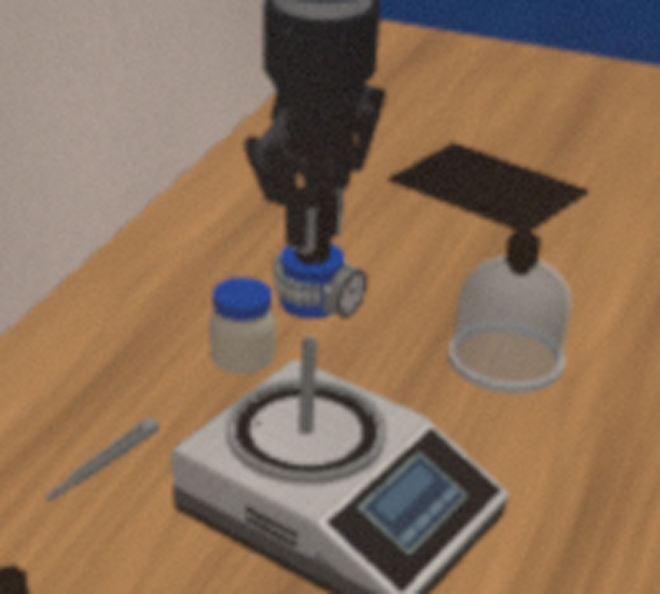

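The holder is held above the column, upright, with its dial towards the screen. Before threading I'll check the bore axis offset.

```bash
python3 -m jog '-.14 -.05 .05 0 0 0;0 0 0 0 0 0;0 0 0 0 0 0;0 0 0 0 0 0'
python3 - <<'E'
from h import *
go((.6003,-.0318,.265),166)
A=[];B=[]
for i in range(3):
    p=read_camera("side"); w=cloud(p); f=p["frame"].astype(int)
    blue=(f[...,0]-f[...,2]>50)&near(w,(.6,-.032),.05,.18,.26)
    A.append(w[blue]); 
    p2=w[near(w,(.6,-.032),.02,.085,.154)]; B.append(p2)
P=np.vstack(A);Q=np.vstack(B)
print("blue z",np.percentile(P[:,2],[1,5,50,95,99]).round(4))
for a,b in [(.197,.207),(.207,.22),(.22,.232),(.197,.232)]:
    S=P[(P[:,2]>a)&(P[:,2]<b)]; print(a,b,circ(S[:,:2],.0235) if len(S)>5 else len(S))
print("col",circ(Q[:,:2],.006))
E
```

```text
time: 8.45
ee_pos: [0.6013, -0.0312, 0.2661]
tool_rot: [0.122, 0.992, -0.0, -0.0]
contact_force: [-0.9, 0.4, -0.9]
width: 0.28
finger_force: 51.0
t 8.45 pos [ 0.6013 -0.0312  0.2661] yaw 165.94 width 0.28 ff 51.0 F [-0.9  0.4 -0.9]
shift units [ 0.03 -0.03  0.05]
turn units after [-0.   -0.   -0.01]
blue z [0.2003 0.2014 0.2345 0.2371 0.2419]
0.197 0.207 (array([ 0.603 , -0.0312]), 56, 0.0012)
0.207 0.22 4
0.22 0.232 (array([ 0.6039, -0.0317]), 50, 0.0012)
0.197 0.232 (array([ 0.6037, -0.0312]), 110, 0.0023)
col (array([ 0.6009, -0.0323]), 277, 0.0012)
```

```bash
python3 - <<'E'
from h import *
go((.6003,-.0318,.265),166)
p=read_camera("side"); w=cloud(p); f=p["frame"].astype(int); blue=(f[...,0]-f[...,2]>50)
c=(.711,.228)
N=w[near(w,c,.04,.048,.08)];print("empty neck",circ(N[:,:2],.0125))
N=w[near(w,c,.04,.081,.09)];print("empty necktop",circ(N[:,:2]))
for a,b in [(.005,.013),(.025,.036),(.003,.036)]:
    S=w[blue&near(w,c,.05,a,b)]; print("empty cushion",circ(S[:,:2],.0235))
T=w[blue&near(w,c,.05,.037,.043)];print("top",T.mean(0),len(T))
T=w[blue&near(w,(.602,-.032),.05,.2325,.239)];print("held top",T.mean(0),len(T))
# project column axis & hypothetical bore axis to pixels, compare with blue column extents per row
R,t,K=p["rvec"],p["tvec"],p["mtx"]
for c,z0 in [((.711,.2275),0),((.6003,-.0318),.196),((.6035,-.0318),.196)]:
    a=np.array([[*c,z0+h] for h in (0,.01,.02,.03,.04,.06)]); uv=cv2.projectPoints(a,R,t,K,None)[0][:,0]; print(c,uv.round(1).tolist())
for c in [(.711,.2275,0),(.602,-.032,.196)]:
    m=blue&near(w,c[:2],.05,c[2]-.01,c[2]+.05)
    for v in np.unique(np.where(m)[0]):
        u=np.where(m[v])[0]; print(v,u.min(),u.max(),end=" | ")
    print()
E
```

```text
t 8.6 pos [ 0.6013 -0.0311  0.2662] yaw 165.95 width 0.28 ff 51.0 F [ 0.1 -0.3 -1.6]
shift units [ 0.03 -0.04  0.05]
turn units after [ 0.   -0.   -0.01]
empty neck (array([0.7175, 0.2261]), 130, 0.0016)
empty necktop (array([0.7167, 0.2264, 0.0105]), 55, 0.0018)
empty cushion (array([0.7198, 0.2241]), 50, 0.0013)
empty cushion (array([0.7198, 0.2239]), 41, 0.001)
empty cushion (array([0.7198, 0.224 ]), 146, 0.0011)
top [0.7112822  0.23131598 0.03998912] 125
held top [ 0.59821825 -0.02137023  0.23502629] 89
(0.711, 0.2275) [[177.6, 251.0], [177.1, 248.2], [176.7, 245.3], [176.2, 242.5], [175.7, 239.6], [174.7, 233.6]]
(0.6003, -0.0318) [[263.4, 140.7], [263.6, 137.3], [263.7, 133.8], [263.8, 130.3], [263.9, 126.7], [264.2, 119.4]]
(0.6035, -0.0318) [[262.3, 140.4], [262.4, 137.0], [262.5, 133.5], [262.6, 130.0], [262.7, 126.4], [263.0, 119.1]]
232 179 180 | 233 179 181 | 234 179 182 | 235 167 182 | 236 166 183 | 237 166 183 | 238 165 183 | 239 165 183 | 240 165 183 | 241 165 183 | 242 166 182 | 243 166 183 | 244 167 184 | 245 168 184 | 246 168 184 | 247 168 184 | 248 168 184 | 249 168 184 | 250 168 184 | 251 168 183 | 252 169 182 | 253 169 181 | 254 170 179 | 255 173 176 | 
124 269 269 | 125 255 270 | 126 254 271 | 127 254 272 | 128 254 272 | 129 255 272 | 130 255 271 | 131 256 270 | 132 256 269 | 133 258 268 | 134 260 267 | 142 256 258 | 143 257 265 | 144 259 266 |
```

```bash
python3 -m jog '.03 -.03 .3 0 0 0;0 0 .4 0 0 0;0 0 .3 0 0 0;0 0 .2 0 0 0;0 0 0 0 0 0;0 0 0 0 0 0;0 0 0 0 0 0'
python3 -m jog '0 0 .1 0 0 0;0 0 .1 0 0 0;0 0 .1 0 0 0;0 0 .1 0 0 0;0 0 0 0 0 0;0 0 0 0 0 0'
python3 -m jog '0 0 .1 0 0 0;0 0 .1 0 0 0;0 0 .1 0 0 0;0 0 .1 0 0 0;0 0 0 0 0 0;0 0 0 0 0 0'
```

```text
time: 9.23
ee_pos: [0.6006, -0.0317, 0.2363]
tool_rot: [0.122, 0.992, -0.0, 0.0]
contact_force: [1.0, -0.1, -1.2]
width: 0.28
finger_force: 51.0
time: 9.73
ee_pos: [0.6001, -0.0318, 0.2258]
tool_rot: [0.122, 0.992, -0.0, -0.0]
contact_force: [-1.5, -0.1, -1.8]
width: 0.28
finger_force: 51.1
time: 10.23
ee_pos: [0.6, -0.0319, 0.2157]
tool_rot: [0.122, 0.992, -0.0, -0.0]
contact_force: [-1.1, -1.2, -2.2]
width: 0.283
finger_force: 51.0
```

Threaded: the bore is 16 mm down the column and the side force is only about 1 N. Continuing down.

```bash
python3 -m jog '0 0 .15 0 0 0;0 0 .15 0 0 0;0 0 .15 0 0 0;0 0 .15 0 0 0;0 0 .15 0 0 0;0 0 .15 0 0 0;0 0 0 0 0 0;0 0 0 0 0 0'
python3 -m jog '0 0 .15 0 0 0;0 0 .15 0 0 0;0 0 .15 0 0 0;0 0 .15 0 0 0;0 0 .15 0 0 0;0 0 .15 0 0 0;0 0 0 0 0 0;0 0 0 0 0 0'
python3 -m jog '0 0 .15 0 0 0;0 0 .15 0 0 0;0 0 .15 0 0 0;0 0 .15 0 0 0;0 0 .1 0 0 0;0 0 0 0 0 0;0 0 0 0 0 0'
```

```text
time: 10.9
ee_pos: [0.6, -0.032, 0.193]
tool_rot: [0.122, 0.992, -0.0, -0.001]
contact_force: [-1.2, -1.8, -1.7]
width: 0.279
finger_force: 51.1
time: 11.57
ee_pos: [0.6001, -0.0321, 0.1703]
tool_rot: [0.122, 0.992, -0.0, -0.0]
contact_force: [-1.2, -4.3, -4.3]
width: 0.283
finger_force: 50.9
time: 12.15
ee_pos: [0.6003, -0.0324, 0.1533]
tool_rot: [0.123, 0.992, -0.0, 0.0]
contact_force: [-2.1, -4.8, -2.9]
width: 0.284
finger_force: 50.9
```

```bash
python3 -m jog '.02 -.05 0 0 0 0;0 0 .1 0 0 0;0 0 .1 0 0 0;0 0 .1 0 0 0;0 0 0 0 0 0;0 0 0 0 0 0'
python3 -m jog '0 0 .06 0 0 0;0 0 .06 0 0 0;0 0 .04 0 0 0;0 0 0 0 0 0;0 0 0 0 0 0'
python3 -m jog '0 0 .04 0 0 0;0 0 0 0 0 0;0 0 0 0 0 0'
```

```text
time: 12.65
ee_pos: [0.5999, -0.0323, 0.1459]
tool_rot: [0.122, 0.993, 0.0, 0.0]
contact_force: [0.5, -2.5, -2.7]
width: 0.281
finger_force: 50.9
time: 13.07
ee_pos: [0.5997, -0.0323, 0.142]
tool_rot: [0.122, 0.993, 0.0, 0.0]
contact_force: [-0.1, -2.7, -1.3]
width: 0.286
finger_force: 51.1
time: 13.32
ee_pos: [0.5997, -0.0324, 0.1412]
tool_rot: [0.122, 0.993, 0.0, 0.0]
contact_force: [-0.1, -2.7, -0.8]
width: 0.283
finger_force: 51.3
```

```bash
python3 -m jog '0 0 .03 0 0 0;0 0 .03 0 0 0;0 0 0 0 0 0;0 0 0 0 0 0'
python3 -m jog '0 0 .03 0 0 0;0 0 .03 0 0 0;0 0 0 0 0 0;0 0 0 0 0 0'
```

```text
time: 13.65
ee_pos: [0.6, -0.0325, 0.1411]
tool_rot: [0.122, 0.993, 0.0, 0.0]
contact_force: [-1.5, -0.8, 6.1]
width: 0.282
finger_force: 51.9
time: 13.98
ee_pos: [0.6003, -0.0326, 0.141]
tool_rot: [0.122, 0.992, 0.001, 0.0]
contact_force: [-4.0, -1.9, 12.7]
width: 0.283
finger_force: 52.7
```

The holder stands on the floor, with 12.7 N upward. Releasing.

```bash
python3 -m jog '0 0 -.06 0 0 0;0 0 0 0 0 0'
python3 -m jog '0 0 0 0 0 0;0 0 0 0 0 0;0 0 0 0 0 0;0 0 0 0 0 0;0 0 0 0 0 0;0 0 0 0 0 0' .6
python3 -m jog '0 0 -.3 0 0 0;0 0 -.6 0 0 0;0 0 -1 0 0 0;0 0 -1 0 0 0;0 0 -1 0 0 0;0 0 -1 0 0 0;0 0 -1 0 0 0;0 0 -.8 0 0 0'
python3 - <<'E'
from h import *
go((.4983,-.304,.31))
for n in ["side","top"]:
    p=read_camera(n); w=cloud(p); f=p["frame"].astype(int); cv2.imwrite(f"pics/{n}3.png",p["frame"])
    N=w[near(w,(.6,-.032),.04,.118,.148)];print(n,"neck",len(N) and circ(N[:,:2],.0125))
    T=w[near(w,(.6,-.032),.016,.15,.158)];print("necktop z",len(T),len(T) and T.mean(0))
    T=w[(f[...,0]-f[...,2]>50)&near(w,(.6,-.032),.04,.1,.12)];print("cush top",len(T),len(T) and np.median(T,0))
    for d in spot_point(p,"dial")[:4]: print(n,"dial",round(d["conf"],2),ray(p,d["location"],.092).round(4))
    N=w[near(w,(.5,-.304),.06,.112,.13)];print("knobside",circ(N[:,:2],.015))
s=cv2.imread("pics/side3.png")[90:250,170:370]
cv2.imwrite("pics/side3c.png",cv2.resize(s,None,fx=3.3,fy=3.3,interpolation=cv2.INTER_CUBIC))
E
```

```text
time: 14.15
ee_pos: [0.6002, -0.0325, 0.1411]
tool_rot: [0.122, 0.993, 0.0, 0.001]
contact_force: [-2.6, -0.8, 6.7]
width: 0.284
finger_force: 52.0
time: 14.65
ee_pos: [0.5995, -0.0326, 0.1394]
tool_rot: [0.122, 0.993, 0.0, -0.0]
contact_force: [1.0, -0.6, -0.2]
width: 0.599
finger_force: 0.0
time: 15.32
ee_pos: [0.6001, -0.0331, 0.3102]
tool_rot: [0.123, 0.992, 0.0, 0.001]
contact_force: [0.3, 0.2, -0.2]
width: 0.599
finger_force: 0.0
t 15.32 pos [ 0.6001 -0.0331  0.3102] yaw 165.92 width 0.599 ff 0.0 F [ 0.3  0.2 -0.2]
shift units [ 1.32e+00 -1.15e+01 -1.00e-02]
turn units after [0.01 0.03 0.  ]
side neck (array([ 0.6013, -0.0315]), 95, 0.0012)
necktop z 49 [ 0.60013446 -0.02723686  0.15336811]
cush top 103 [ 0.59462151 -0.01965691  0.10988504]
side dial 0.97 [0.4808 0.443  0.092 ]
side dial 0.79 [0.4697 0.2316 0.092 ]
side dial 0.55 [0.5343 0.3725 0.092 ]
knobside (array([ 0.4994, -0.3045]), 49, 0.0013)
top neck 0
necktop z 0 0
cush top 7 [ 0.60221274 -0.00993052  0.10883404]
top dial 0.75 [0.5002 0.3937 0.092 ]
top dial 0.41 [ 0.5573 -0.014   0.092 ]
knobside (array([ 0.4976, -0.3037]), 26, 0.0004)
```

View pics/side3c.png

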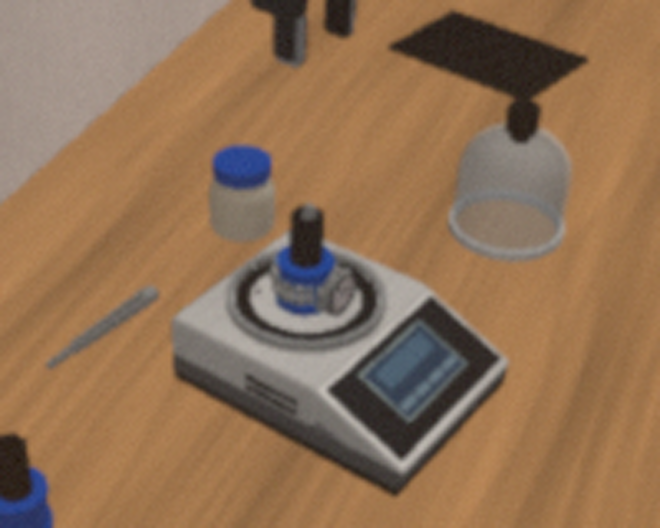

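The side view shows the holder fully home with its dial towards the screen; the neck top measures 0.153 (0.154 expected). Going to the dome.

```bash
python3 -m jog '.08 -.6 0 0 0 0;.08 -.8 0 0 0 0;.1 -.9 0 0 0 0;.1 -.9 0 0 0 0;.1 -.9 0 0 0 0;.1 -.9 0 0 0 0;.1 -.9 0 0 0 0;.1 -.9 0 0 0 0' .7
python3 -m jog '.1 -.9 0 0 0 0;.1 -.9 0 0 0 0;.1 -.9 0 0 0 0;.1 -.9 0 0 0 0;.1 -.65 0 0 0 0;.06 -.45 0 0 0 0;0 0 0 0 0 0;0 0 0 0 0 0'
python3 - <<'E'
from h import *
go((.4983,-.304,.1255))
p=read_camera("wrist");w=cloud(p)
N=w[near(w,(.499,-.304),.02,.131,.145)];print("knobtop",len(N),len(N) and circ(N[:,:2]), (N[:,:2].min(0)+N[:,:2].max(0))/2 if len(N) else 0)
E
```

```text
time: 16.18
ee_pos: [0.5374, -0.195, 0.3053]
tool_rot: [0.123, 0.992, -0.0, -0.002]
contact_force: [0.2, -0.6, -0.1]
width: 0.701
finger_force: 0.0
time: 16.85
ee_pos: [0.4968, -0.304, 0.3063]
tool_rot: [0.123, 0.992, 0.0, -0.001]
contact_force: [0.3, -0.3, 0.2]
width: 0.696
finger_force: 0.0
t 16.85 pos [ 0.4968 -0.304   0.3063] yaw 165.83 width 0.696 ff 0.0 F [ 0.3 -0.3  0.2]
shift units [-0.07  0.01  7.23]
turn units after [ 0.01 -0.02 -0.  ]
knobtop 571 (array([17.8169, 83.2873, 85.3691]), 571, 0.0074) [ 0.49801524 -0.30666515]
```

```bash
python3 -m jog '-.06 0 .5 0 0 0;0 0 1 0 0 0;0 0 1 0 0 0;0 0 1 0 0 0;0 0 1 0 0 0;0 0 1 0 0 0;0 0 .8 0 0 0;0 0 .5 0 0 0'
python3 -m jog '0 0 .25 0 0 0;0 0 .15 0 0 0;0 0 0 0 0 0;0 0 0 0 0 0'
python3 -c "
from h import *
go((.4983,-.304,.1265))"
```

```text
time: 17.57
ee_pos: [0.4983, -0.301, 0.1334]
tool_rot: [0.121, 0.993, 0.001, -0.002]
contact_force: [-0.8, 0.1, -0.6]
width: 0.698
finger_force: 0.0
time: 17.9
ee_pos: [0.5001, -0.3044, 0.1282]
tool_rot: [0.122, 0.993, -0.0, 0.001]
contact_force: [0.5, -1.6, -0.5]
width: 0.695
finger_force: 0.0
t 17.9 pos [ 0.5001 -0.3044  0.1282] yaw 165.97 width 0.695 ff 0.0 F [ 0.5 -1.6 -0.5]
shift units [ 0.07 -0.    0.07]
turn units after [-0.    0.02 -0.  ]
```

```bash
python3 -m jog '.03 0 .07 0 0 0;0 0 0 0 0 0;0 0 0 0 0 0;0 0 0 0 0 0;0 0 0 0 0 0;0 0 0 0 0 0;0 0 0 0 0 0;0 0 0 0 0 0' 0 60
python3 -c "
from h import *
go((.4983,-.304,.1265))"
python3 -m jog '0 0 -.2 0 0 0;0 0 -.5 0 0 0;0 0 -.8 0 0 0;0 0 -1 0 0 0;0 0 -1 0 0 0;0 0 -1 0 0 0;0 0 -1 0 0 0;0 0 -1 0 0 0'
python3 -m jog '0 0 -.7 0 0 0;0 0 -.3 0 0 0;0 0 0 0 0 0;0 0 0 0 0 0'
python3 - <<'E'
from h import *
go((.6003,-.0318,.318))
p=read_camera("side");w=cloud(p);s=arm.state()["ee_pos"];zb=s[2]-.126
for a,b in [(.012,.035),(.035,.06),(.012,.06)]:
    N=w[near(w,s,.065,zb+a,zb+b)];print("wall",circ(N[:,:2],.054))
N=w[near(w,s,.065,zb-.02,zb+.009)]; print(np.percentile(N[:,2],[1,5,50]).round(4),zb)
E
```

```text
time: 18.57
ee_pos: [0.499, -0.3047, 0.1264]
tool_rot: [0.123, 0.992, -0.0, 0.001]
contact_force: [-1.1, -1.9, 6.3]
width: 0.331
finger_force: 59.4
t 18.57 pos [ 0.499  -0.3047  0.1264] yaw 165.93 width 0.331 ff 59.4 F [-1.1 -1.9  6.3]
shift units [ 0.03  0.02 -0.  ]
turn units after [-0.01  0.02 -0.  ]
time: 19.23
ee_pos: [0.4974, -0.3026, 0.2883]
tool_rot: [0.122, 0.993, 0.001, -0.001]
contact_force: [0.1, 0.2, -4.0]
width: 0.327
finger_force: 59.6
time: 19.57
ee_pos: [0.4979, -0.3031, 0.3119]
tool_rot: [0.122, 0.993, 0.001, -0.001]
contact_force: [0.0, 0.0, -3.6]
width: 0.331
finger_force: 59.6
t 19.57 pos [ 0.4979 -0.3031  0.3119] yaw 165.97 width 0.331 ff 59.6 F [ 0.   0.  -3.6]
shift units [-1.34 11.52 -0.24]
turn units after [ 0.01 -0.02 -0.  ]
wall (array([ 0.4977, -0.3018]), 278, 0.0015)
wall (array([ 0.4979, -0.3016]), 319, 0.0014)
wall (array([ 0.4978, -0.3017]), 597, 0.0015)
[0.1854 0.1861 0.1904] 0.18506958442171095
```

```bash
python3 -m jog '0 .1 -.2 0 0 0;-.05 .4 -.2 0 0 0;-.08 .7 0 0 0 0;-.08 .7 0 0 0 0;-.08 .7 0 0 0 0;-.08 .7 0 0 0 0;-.08 .7 0 0 0 0;-.08 .7 0 0 0 0'
python3 -m jog '-.08 .7 0 0 0 0;-.08 .7 0 0 0 0;-.08 .7 0 0 0 0;-.08 .7 0 0 0 0;-.08 .7 0 0 0 0;-.08 .7 0 0 0 0;-.08 .7 0 0 0 0;-.08 .7 0 0 0 0'
python3 -m jog '-.08 .6 0 0 0 0;-.05 .4 0 0 0 0;-.04 .3 0 0 0 0;0 .1 0 0 0 0;0 0 0 0 0 0;0 0 0 0 0 0;0 0 0 0 0 0;0 0 0 0 0 0'
python3 - <<'E'
from h import *
go((.6003,-.0318,.26))
for n in ("side","top"):
    p=read_camera(n);w=cloud(p);s=arm.state()["ee_pos"];zb=s[2]-.126
    for a,b in [(.012,.035),(.035,.06),(.012,.06)]:
        N=w[near(w,s,.065,zb+a,zb+b)];print(n,"wall",len(N)>9 and circ(N[:,:2],.054))
E
```

```text
time: 20.28
ee_pos: [0.5402, -0.191, 0.3226]
tool_rot: [0.122, 0.993, 0.0, -0.001]
contact_force: [-0.3, -0.3, -3.0]
width: 0.328
finger_force: 59.6
time: 20.95
ee_pos: [0.5894, -0.059, 0.3224]
tool_rot: [0.122, 0.993, 0.0, -0.001]
contact_force: [0.3, -0.7, -3.5]
width: 0.331
finger_force: 59.6
time: 21.62
ee_pos: [0.6017, -0.0298, 0.3231]
tool_rot: [0.123, 0.992, -0.0, 0.0]
contact_force: [0.1, -0.4, -3.2]
width: 0.333
finger_force: 59.6
t 21.62 pos [ 0.6017 -0.0298  0.3231] yaw 165.81 width 0.333 ff 59.6 F [ 0.1 -0.4 -3.2]
shift units [ 0.04 -0.09  2.52]
turn units after [-0.  0. -0.]
side wall (array([ 0.6014, -0.0291]), 352, 0.0011)
side wall (array([ 0.6017, -0.0289]), 414, 0.001)
side wall (array([ 0.6016, -0.029 ]), 766, 0.0011)
top wall False
top wall False
top wall (array([ 0.601 , -0.0279]), 17, 0.0001)
```

```bash
python3 -m jog '.01 -.12 0 0 0 0;0 0 .2 0 0 0;0 0 .3 0 0 0;0 0 .3 0 0 0;0 0 .3 0 0 0;0 0 .2 0 0 0;0 0 0 0 0 0;0 0 0 0 0 0'
python3 -m jog '0 0 .2 0 0 0;0 0 .3 0 0 0;0 0 .3 0 0 0;0 0 .3 0 0 0;0 0 .3 0 0 0;0 0 .2 0 0 0;0 0 0 0 0 0;0 0 0 0 0 0'
python3 - <<'E'
from h import *
go((.6003,-.0318,.21))
for n in ("side","top"):
    p=read_camera(n);w=cloud(p);s=arm.state()["ee_pos"];zb=s[2]-.126
    for a,b in [(.012,.035),(.035,.06),(.012,.06)]:
        N=w[near(w,s,.065,zb+a,zb+b)];print(n,"wall",len(N)>9 and circ(N[:,:2],.054))
    N=w[near(w,(.6,-.032),.075,.0735,.078)];N=N[np.hypot(*(N[:,:2]-[.6003,-.032]).T)>.055];print("collar",circ(N[:,:2],.063))
E
```

```text
time: 22.38
ee_pos: [0.6007, -0.0309, 0.2896]
tool_rot: [0.122, 0.993, -0.0, -0.001]
contact_force: [0.6, -0.2, -3.0]
width: 0.33
finger_force: 59.6
time: 23.05
ee_pos: [0.6007, -0.0311, 0.2498]
tool_rot: [0.122, 0.992, -0.0, -0.001]
contact_force: [-1.1, 0.8, -3.4]
width: 0.331
finger_force: 59.6
t 23.05 pos [ 0.6007 -0.0311  0.2498] yaw 165.95 width 0.331 ff 59.6 F [-1.1  0.8 -3.4]
shift units [ 0.01 -0.03  1.59]
turn units after [-0.   -0.01  0.  ]
side wall (array([ 0.6006, -0.0301]), 314, 0.0009)
side wall (array([ 0.6006, -0.0301]), 348, 0.0011)
side wall (array([ 0.6006, -0.0301]), 662, 0.001)
collar (array([ 0.6002, -0.0316]), 160, 0.0022)
top wall False
top wall False
top wall (array([ 0.6003, -0.0295]), 13, 0.0001)
collar (array([ 0.5992, -0.0323]), 52, 0.0019)
```

```bash
python3 -m jog '0 -.06 0 0 0 0;0 0 .2 0 0 0;0 0 .3 0 0 0;0 0 .3 0 0 0;0 0 .3 0 0 0;0 0 .2 0 0 0;0 0 0 0 0 0;0 0 0 0 0 0'
python3 - <<'E'
from h import *
go((.6003,-.0318,.196))
for n in ("side","top"):
    p=read_camera(n);w=cloud(p);s=arm.state()["ee_pos"];zb=s[2]-.126
    N=w[near(w,s,.065,zb+.012,zb+.06)];print(n,"wall",len(N)>9 and circ(N[:,:2],.054))
E
python3 -m jog '0 0 .1 0 0 0;0 0 .1 0 0 0;0 0 .1 0 0 0;0 0 .1 0 0 0;0 0 .1 0 0 0;0 0 0 0 0 0;0 0 0 0 0 0'
```

```text
time: 23.82
ee_pos: [0.6002, -0.0325, 0.2171]
tool_rot: [0.122, 0.992, -0.0, -0.001]
contact_force: [1.1, 0.6, -4.0]
width: 0.33
finger_force: 59.6
t 23.82 pos [ 0.6002 -0.0325  0.2171] yaw 165.95 width 0.33 ff 59.6 F [ 1.1  0.6 -4. ]
shift units [0.   0.03 0.84]
turn units after [-0.01 -0.01  0.  ]
side wall (array([ 0.5999, -0.0315]), 609, 0.0011)
top wall (array([ 0.5999, -0.0309]), 14, 0.0001)
time: 24.5
ee_pos: [0.6004, -0.0325, 0.2051]
tool_rot: [0.122, 0.992, -0.0, -0.0]
contact_force: [0.2, 0.2, -3.4]
width: 0.332
finger_force: 59.6
```

Centred to within about 1 mm. I'll feel down the last 9 mm in small steps.

```bash
python3 -m jog '0 0 .08 0 0 0;0 0 .08 0 0 0;0 0 .06 0 0 0;0 0 0 0 0 0;0 0 0 0 0 0'
python3 -m jog '0 0 .05 0 0 0;0 0 .03 0 0 0;0 0 0 0 0 0;0 0 0 0 0 0'
python3 -m jog '0 0 .03 0 0 0;0 0 0 0 0 0;0 0 0 0 0 0'
```

```text
time: 24.92
ee_pos: [0.6006, -0.0325, 0.1998]
tool_rot: [0.122, 0.992, -0.0, -0.0]
contact_force: [0.9, -0.7, -2.9]
width: 0.331
finger_force: 59.6
time: 25.25
ee_pos: [0.6006, -0.0325, 0.1979]
tool_rot: [0.122, 0.992, -0.0, -0.0]
contact_force: [0.4, -0.6, -3.2]
width: 0.332
finger_force: 59.6
time: 25.5
ee_pos: [0.6007, -0.0325, 0.1972]
tool_rot: [0.122, 0.992, -0.0, -0.0]
contact_force: [-0.5, -0.1, -2.2]
width: 0.331
finger_force: 59.6
```

```bash
python3 -m jog '0 0 .03 0 0 0;0 0 .02 0 0 0;0 0 0 0 0 0;0 0 0 0 0 0'
python3 -m jog '0 0 .03 0 0 0;0 0 .02 0 0 0;0 0 0 0 0 0;0 0 0 0 0 0'
```

```text
time: 25.83
ee_pos: [0.601, -0.0327, 0.1965]
tool_rot: [0.122, 0.992, 0.0, 0.0]
contact_force: [-0.6, 0.3, -0.6]
width: 0.335
finger_force: 59.9
time: 26.17
ee_pos: [0.6011, -0.033, 0.1964]
tool_rot: [0.123, 0.992, 0.0, 0.0]
contact_force: [-3.2, 0.1, 5.8]
width: 0.335
finger_force: 60.6
```

```bash
python3 -m jog '0 0 0 0 0 0;0 0 0 0 0 0;0 0 0 0 0 0;0 0 0 0 0 0;0 0 0 0 0 0;0 0 0 0 0 0;0 0 0 0 0 0' .7
python3 -m jog '0 0 -.3 0 0 0;0 0 -.6 0 0 0;0 0 -1 0 0 0;0 0 -1 0 0 0;0 0 -1 0 0 0;0 0 -1 0 0 0;0 0 -.5 0 0 0;0 0 0 0 0 0'
python3 -m jog '0 -.5 0 0 0 0;0 -1 0 0 0 0;0 -1 0 0 0 0;0 -1 0 0 0 0;0 -1 0 0 0 0;0 -1 0 0 0 0;0 -.5 0 0 0 0;0 0 0 0 0 0'
python3 - <<'E'
from h import *
go((.6003,-.0318,.196))
for n in ("side","top"):
    p=read_camera(n);w=cloud(p)
    for a,b in [(.08,.105),(.105,.13)]:
        N=w[near(w,(.6,-.032),.065,a,b)];N=N[np.hypot(*(N[:,:2]-[.6,-.032]).T)>.048];print(n,"wall",len(N)>9 and circ(N[:,:2],.054))
    N=w[near(w,(.6,-.032),.03,.195,.23)];print("knob top z",np.median(N[:,2]),N[:,:2].mean(0))
    if n=="side": s=p["frame"][70:230,170:370]; cv2.imwrite("pics/side4c.png",cv2.resize(s,None,fx=3.3,fy=3.3,interpolation=cv2.INTER_CUBIC))
E
```

```text
time: 26.75
ee_pos: [0.6007, -0.0325, 0.1946]
tool_rot: [0.122, 0.992, -0.0, -0.0]
contact_force: [0.0, 0.5, 1.4]
width: 0.698
finger_force: 0.0
time: 27.42
ee_pos: [0.6029, -0.033, 0.3342]
tool_rot: [0.122, 0.992, 0.001, 0.004]
contact_force: [0.2, 0.3, 1.0]
width: 0.703
finger_force: 0.0
time: 28.08
ee_pos: [0.5612, -0.1833, 0.328]
tool_rot: [0.126, 0.992, -0.001, -0.002]
contact_force: [-0.3, -0.9, -0.4]
width: 0.702
finger_force: 0.0
t 28.08 pos [ 0.5612 -0.1833  0.328 ] yaw 165.47 width 0.702 ff 0.0 F [-0.3 -0.9 -0.4]
shift units [-0.01  6.27  5.26]
turn units after [-0.03 -0.03  0.  ]
side wall (array([ 0.601 , -0.0321]), 310, 0.0012)
side wall (array([ 0.6008, -0.0321]), 317, 0.0011)
knob top z 0.20582998666202762 [ 0.59805151 -0.02562022]
top wall (array([ 0.5998, -0.0311]), 29, 0.0023)
top wall (array([ 0.6001, -0.0314]), 15, 0.0001)
knob top z 0.20660341401133162 [ 0.59929976 -0.03079912]
```

View pics/side4c.png

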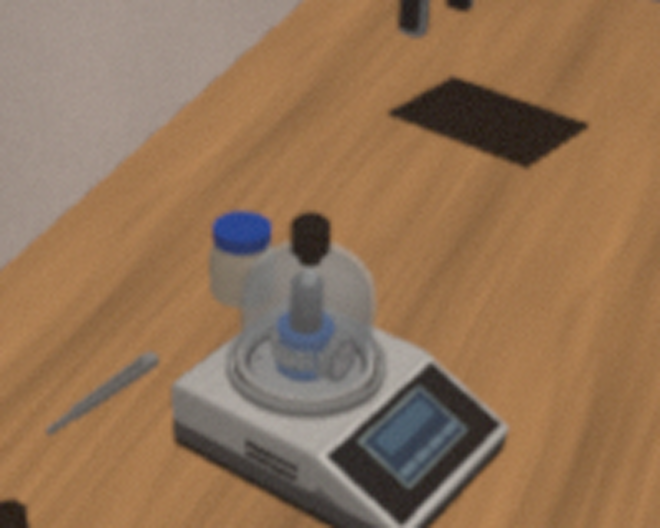

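The dome sits level inside the collar: its knob top is at 0.206–0.207 (0.207 expected) and it is centred within 1 mm. The arm is clear, so I'm handing in.

```bash
python3 -c "
from rig import workorder
print(workorder.close_job())"
```

```text
the job is handed in; nothing more can be done
None
```

The watch holder stands home on the column with its dial to the screen, the dome sits flat inside the collar, and the job was handed in at about 28 s of the 69 s allowed; no verdict came back, so the result rests on my own camera and force checks.

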